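Rock the cap off a split bearing pedestal

ROBOT

A 7-joint arm with a two-finger parallel gripper is mounted at the origin on the work surface. World frame = base frame: x ahead of the robot, y to its left, z up, the work surface at z = 0. Lengths are in mm, angles in rad, forces in N, time in s.
With the tool pointing down it reaches from about 400 to 875 mm from the base axis. Payload 4.4 kg.
Tool frame: the origin (TCP) lies midway between the tips of the shut fingers; the grasp point (between the pads) lies 19 mm behind it; z points along the fingers, y is the line along which they close (so a half turn about z gives the same grasp; the last joint's range is limited). The gripper opens to 85 mm and grips with 20 to 120 N. Pads are 22 mm wide; open, the fingers measure 114 mm over their backs; the gripper's body (76 mm by 85 mm) begins 54 mm behind the grasp point. The pads swing forward as they close: fully open they stand 13 mm farther back than shut.
Start: joints at [1.158, 0.628, 0.038, 1.517, -0.027, 0.996, -0.02], TCP at [220.956, -611.307, 231.313] pointing down, gripper open.
Joint ranges: [-3.06, 3.06], [-0.37, 2.12], [-1.25, 1.32], [0.18, 2.47], [-1.1, 4.24], [0.23, 1.98], [-2.94, 2.94]. Speed limits (rad/s): [2.57, 2.57, 3.14, 3.14, 3.14, 3.14, 3.14].

INTERFACE

Orientations are given as [roll, pitch, yaw] about the fixed x, y, z axes, in that order (R = Rz(yaw) Ry(pitch) Rx(roll)).
In Python, from cell import ctrl gives the robot as it stands.
- The arm moves only by the shell command python3 -m handwheel 'ROWS'. ROWS is JSON, a list of rows, each a list of 3 entries, a list of its own where there are three numbers: the turn, a rotation vector about the tool's x, y, z in degrees, then the shift along the tool's x, y, z in m, then the closure, from 0 (fully open) to 1 (shut). A call has 1 to 5 rows; each row shifts and turns the commanded pose from where the row before left it, along the tool's axes as they then stand; what a row does not reach is not made up. A row lasts 1/12 s, in which the tool goes at most 41.7 mm and 7.16 degrees, less where a joint would pass 70% of its speed; a pose out of reach is approached as far as the arm can. A call is refused whole if a number of a shift passes 0.0417 or a number of a turn 7.16, either way. A call with a gripper value outside its range is refused whole. The fingers move at their own pace and stop on an object; the grip force is fixed at half the most. Time passes only in rows, so rows that do not move let the fingers close. It gives the time, the measured TCP pose, the force, the opening and the grip force at its end, in the units of the state.
- ctrl.read_state(): the state, without advancing time (a new reading comes with each control period).
- ctrl.get_image(name): name is "scene" or "top" or "wrist"; returns a dict with "pixels" (400x640x3 uint8, red, green, blue), "fx", "fy", "cx", "cy" (pixels), "k1" (the pictures are not rectified: a ray, as slopes to the right and down, at radius r is drawn at 1 + k1 r^2 times it, then the intrinsics apply), "pose" (4x4, takes a point from camera to world coordinates); the wrist camera has in their place "T_tool_cam" (4x4, takes a point from camera to tool coordinates, whose origin is the TCP and whose axes are the flange's). Camera axes: x right, y up, looking along -z (the intrinsics and any distortion apply to the point x, -y, -z); pixel columns grow to the right and rows downward; lengths in mm; the calibration is good to about 2 mm. A picture is of the moment at which its call begins: read the wrist's pose just before it. There is no depth.
- ctrl.finish_job(): hands the job in; it is judged then, once.
The state is a dict: "clock": time; "qpos": joint angles; "qd": joint speeds; "tau": joint torques, N m; "eef_pos": TCP position; "tool_rot": TCP orientation; "force": force on the tool from outside, world axes, zero at the start; "torque": the same for the moment, N m; "width": finger opening in mm; "gripper_force": force on a finger pad.
Only numpy, scipy, OpenCV 4.12 (cv2) and the standard library are available. Lean on these libraries where they do the work, as an engineer would, in place of code of your own. Each camera call takes 0.05 s, during which the arm holds its last target. There are 200 camera calls.

TASK

The two cap bolts of the split bearing pedestal are already undone and stand loose in their holes: lift them out and drop both into the rectangular steel parts tray. Then grip the cap by its lifting lug and, since it is tight between the cheeks of the base, rock it side to side across the shaft in small swings until it frees, without jerking it, cocking it far over, lifting the base off the bench or shoving it about, and finish holding the cap roughly level and still in the gripper, a couple of centimetres clear above the base so that the journal can be inspected. Leave the other things on the bench where they are.

Things in the scene. Friction and masses are not known exactly. Their poses are not given: they have to be found in the camera images.
- pedestal: base of a split cast-iron bearing pedestal, 3 kg, standing loose on the bench (not bolted down) on a flat foot 64 (x) by 210 (y) by 18 mm. Origin: centre of the underside; x along its shaft, y across it, z up. Shaft stub (34 mm diameter, 150 mm long) and brass bearing (47 mm diameter, 44 mm long) lie with their axis 50 mm above the origin and belong to the base
- pedestal_face (a point): centre of the split face on which the cap sits, on the shaft axis, 50 mm above the pedestal's origin. At either end of the cap a cheek of the base (y = 55 to 68 mm from the centre, 58 mm long in x) rises 18 mm above this face; the cap sits tight between the two cheeks
- cap: cap, cast iron, about 0.65 kg: an arch over the shaft with a flat leg at each end and a lug on top. Origin: centre of its underside, when seated on pedestal_face, same axes as the pedestal. 50 mm (x) by 108 mm (y); legs 26 mm high, 26 to 54 mm from the centre in y; crown 42 mm high. The friction at the legs keeps it where a swing has left it; it is free when both ends are 17 mm up
- cap_lug (a point): centre of the lifting lug, 62 mm above the cap's origin on its z axis. Lug: upright plate 36 mm (x) by 14 mm thick (y), standing out of the crown from 42 to 72 mm above the cap's origin. Pinch it across its thickness, fingers closing along y, with a firm grip of 80 N or more, and tilt the cap about x, 3 to 5 degrees either side of level; beyond 7 degrees it spoils the fit
- grip_left (a point): point on the base where its cheek at y = +54 mm grips the outer end of the cap's leg, 12 mm above the split face (gripped from 7 to 17 mm above it), with 18 to 22 N of friction against sliding. A straight pull must beat both ends at once, about 40 N, and lifts the whole base; raising one end while the other stays takes half. Turn the cap about one grip point, then the other
- grip_right (a point): the same at y = -54 mm. Turning the cap about grip_right (rotation +x) walks the left end up, turning it back about grip_left walks the right end up; each swing of 6 degrees raises one end about 11 mm. With the hand carrying about 20 N upward while it turns, the base stays down; the base lifts when the pull nears 36 N
- bolt_a: loose M10 hexagon-head bolt, 45 g, upright in the hole (11.5 mm) of the cap leg at pedestal y = +40 mm. Origin: tip of its shank, z towards the head. Shank 10 mm diameter, 55 mm long; head 16 mm across flats, 8 mm high. 39 mm of shank is in the hole, 16 mm stands proud. Take it with the fingers closing along the pedestal's x, clear of the lug, and lift it straight up 45 mm or more
- bolt_a_head (a point): centre of the head of bolt_a, 59 mm from the tip
- bolt_a_mid (a point): middle of bolt_a, 32 mm from the tip, on its axis
- bolt_b: the same kind of bolt in the cap leg at pedestal y = -40 mm
- bolt_b_head (a point): centre of the head of bolt_b
- bolt_b_mid (a point): middle of bolt_b
- tray: open rectangular sheet-steel parts tray, fixed, 170 (x) by 130 (y) by 40 mm high, walls and floor 3 mm; three nuts lie in its corners. Origin: centre of its underside. It stands to the left or to the right of the pedestal
- tin: open round aluminium tin, 100 mm across, 56 mm high, with some nuts in it, on the other side of the pedestal; fixed; no bolt goes in here. Origin: centre of its underside
- spanner: combination spanner (open end and ring), 190 mm long, lying flat, bystander
- bearing_race: steel ring 62 mm across, 16 mm high, lying flat, bystander
- hammer: hammer 270 mm long lying behind the pedestal, bystander
- screwdriver: screwdriver 200 mm long lying behind the pedestal, bystander
- grease_jar: jar 70 mm across, 75 mm high, bystander
- oil_can: oil can 72 mm across with a thin spout, 150 mm high, bystander
- coupling: flanged half of a shaft coupling, 72 mm across, 40 mm high, bystander
Not all that is in view belongs to the job. What is shaped like the pedestal but blue or brown is not meant.

How it is judged (in metres and radians):
On the way, in this order (a step that is already met when the one before it is completed fails the run):
1. both bolts lie in the parts tray, let go (x of bolt_a_mid in the frame of tray between -0.083 and 0.083 m and y of bolt_a_mid in the frame of tray between -0.063 and 0.063 m and z of bolt_a_mid in the frame of tray between 0 and 0.042 m and contact force between the fingers and bolt_a below 0.2 N and linear speed of each of bolt_a, bolt_b below 0.05 m/s and x of bolt_b_mid in the frame of tray between -0.083 and 0.083 m and y of bolt_b_mid in the frame of tray between -0.063 and 0.063 m and z of bolt_b_mid in the frame of tray between 0 and 0.042 m and contact force between the fingers and bolt_b below 0.2 N), for 0.2 s.
2. the cap, still in its register, is rocked at least 2 degrees across the shaft (angle between the z axis of cap and the z axis of pedestal, either way round above 0.035 rad and z of cap in the frame of pedestal below 0.068 m), for 0.05 s.
At the end, for the whole second after the job is handed in: both bolts lie released in the rectangular tray; the cap is held still in the fingers, within 11 degrees of level and 35 mm of the pedestal's axis, its underside 5 to 50 mm above the cheek tops, not touching the base, which stands flat on the bench (all of step 1 and z of cap in the frame of pedestal between 0.073 and 0.118 m and horizontal distance between cap and pedestal below 0.035 m and angle between cap's own z axis and vertical below 0.2 rad and contact force between cap and pedestal below 0.2 N and contact force between the fingers and cap above 3 N and linear speed of cap below 0.03 m/s and angle between pedestal's own z axis and vertical below 0.03 rad and height (world z) of pedestal below 0.004 m); the arm keeps its last pose, push and grip.
It fails at once if the base is lifted off the bench (more than 15 mm) or tipped (more than 6 degrees) (height (world z) of pedestal above 0.015 m or angle between pedestal's own z axis and vertical above 0.105 rad).
It fails at once if the cap is cocked more than 7 degrees while still in its register (angle between the z axis of cap and the z axis of pedestal, either way round above 0.122 rad and z of cap in the frame of pedestal below 0.068 m).
It fails at once if the cap is jerked (faster than 0.15 m/s) while its middle is less than 9 mm up (linear speed of cap above 0.15 m/s and z of cap in the frame of pedestal below 0.059 m).
It fails at once if the base is shoved more than 35 mm from its place (distance of pedestal from where it was at the start of the episode above 0.035 m).
It fails at once if a bystander is moved more than 30 mm (distance of any of spanner, bearing_race, hammer, screwdriver, grease_jar, oil_can, coupling from where it was at the start of the episode above 0.03 m).
It also fails if it takes over 72 s, if anything falls off the work surface, if the arm or the gripper's body presses on something with over 40 N, if the wrist force passes 120 N, or if a joint passes its speed limit or range.

## Working session

There is one attempt and no reset: what is moved stays moved. The work goes in short steps, Python scripts to look and compute and a shell command to move; the robot and the scene stay as the last step left them, time stands still between calls to the robot, and variables do not carry over. Pictures are saved under pics/ and viewed, at most 10 in all, crops included, and the job is handed in when it is done.

```bash
ls; mkdir -p pics; cat > h.py <<'E'
import numpy as np, cv2
from cell import ctrl
from scipy.spatial.transform import Rotation as R
def save(name,fn,crop=None,scale=1):
    im=ctrl.get_image(name); np.savez('pics/'+fn+'.npz',**im)
    p=im['pixels']
    if crop: p=p[crop[1]:crop[3],crop[0]:crop[2]]
    p=cv2.resize(p,None,fx=scale,fy=scale,interpolation=cv2.INTER_CUBIC)
    cv2.imwrite('pics/'+fn+'.png',cv2.cvtColor(p,cv2.COLOR_RGB2BGR)); return im
def load(fn): return dict(np.load('pics/'+fn+'.npz'))
def tool():
    s=ctrl.read_state(); T=np.eye(4); T[:3,:3]=R.from_euler('xyz',s['tool_rot']).as_matrix(); T[:3,3]=s['eef_pos']; return T
def pose(im,T=None): return np.array(im['pose']) if 'pose' in im else T@im['T_tool_cam']
def ray(im,uv,T=None):
    P=pose(im,T); d=np.array([(uv[0]-im['cx'])/im['fx'],(uv[1]-im['cy'])/im['fy']]); x=d.copy()
    for _ in range(20): x=d/(1+im['k1']*(x@x))
    return P[:3,3],P[:3,:3]@np.array([x[0],-x[1],-1])
def onz(im,uv,z,T=None):
    o,d=ray(im,uv,T); return o+d*(z-o[2])/d[2]
def proj(im,p,T=None):
    q=np.linalg.inv(pose(im,T))@np.append(p,1); x=np.array([q[0],-q[1]])/-q[2]; x=x*(1+im['k1']*(x@x))
    return np.array([im['fx']*x[0]+im['cx'],im['fy']*x[1]+im['cy']])
E
python3 - <<'E'
from h import *
s=ctrl.read_state(); print(s)
save('top','top0'); save('scene','scene0')
E
```

```text
pics
{'clock': 0.0, 'qpos': array([ 1.15818304,  0.62932741,  0.03842341,  1.51835007, -0.02697786,
        0.99632276, -0.01997343]), 'qd': array([ 0.00217919, -0.00018573, -0.00180846, -0.000456  ,  0.00050415,
       -0.0006626 ,  0.00181323]), 'tau': array([-3.41278192e-04, -5.63416779e+01,  1.22665476e+00, -1.93451840e+01,
        1.12134096e-02,  1.05687836e-02,  1.93411103e-05]), 'eef_pos': array([ 220.75694028, -610.70293411,  230.40663349]), 'tool_rot': array([-3.13970283e+00,  3.14075123e-05,  3.46867354e-01]), 'force': array([-0.21553737, -0.73074908, -0.07733241]), 'torque': array([-0.00312863,  0.01218675,  0.01363163]), 'gripper_force': 0.0, 'width': 85.33560569695717}
```

View pics/top0.png

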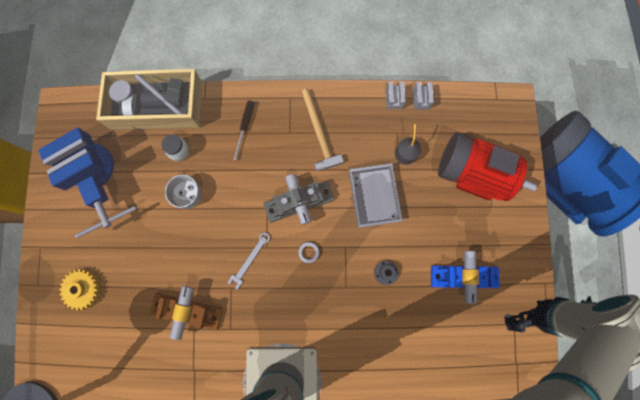

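View pics/scene0.png

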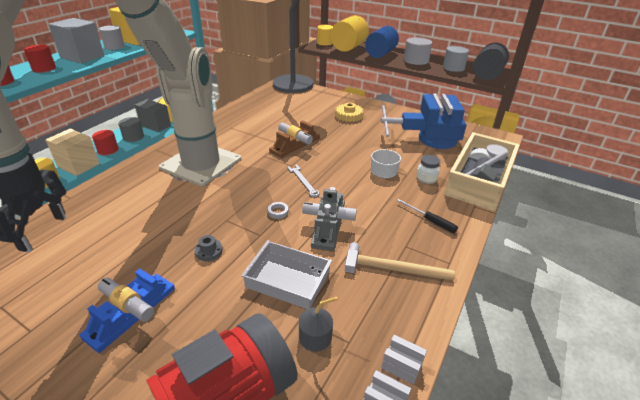

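The top view shows the grey pedestal at about (299,200), with its long axis running from (266,212) to (334,186). The tray is at (376,195), the tin at (183,192), the hammer head at (328,161) and the spanner at (250,262).

```bash
python3 - <<'E'
from h import *
im=load('top0'); print(im['fx'],im['k1'],im['pose'][:3,3])
for n,uv,z in [('foot L',(267,214),18),('foot R',(334,187),18),('shaft up',(293,177),50),('shaft dn',(306,220),50),('tray tl',(349,169),40),('tr',(394,164),40),('br',(402,221),40),('bl',(358,226),40),('tin',(183,190),56),('hammer',(328,161),20)]:
    print(n,onz(im,uv,z).round(0))
save('top','t1',(240,130,420,250),4)
E
```

```text
398.921570709993 -0.10290774118806902 [ 325.23605792 -103.0195132  1215.5511042 ]
foot L [500.  44.  18.]
foot R [ 582. -161.   18.]
shaft up [606. -37.  50.]
shaft dn [476. -75.  50.]
tray tl [ 633. -206.   40.]
tr [ 648. -345.   40.]
br [ 472. -362.   40.]
bl [ 459. -229.   40.]
tin [568. 293.  56.]
hammer [ 664. -143.   20.]
```

View pics/t1.png

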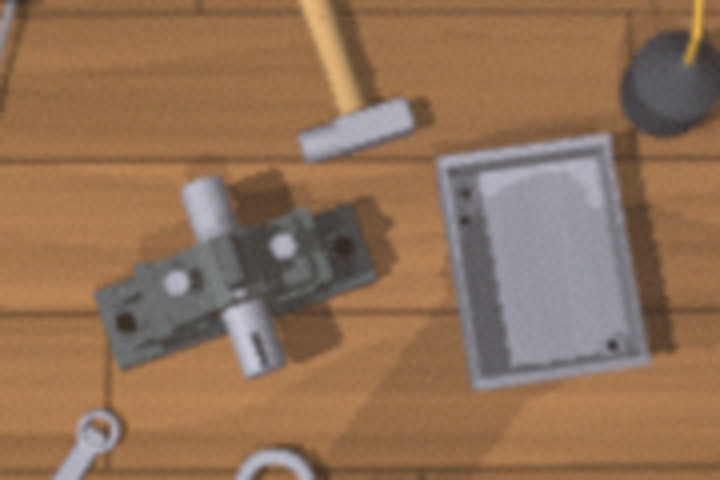

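The crop shows the bolt heads at (284.8,200.8) and (311.0,191.3) in full-image pixels. The lug is between them and the tray interior spans about (355..398, 168..222).

```bash
python3 - <<'E'
from h import *
im=load('top0')
A=onz(im,(284.75,200.75),98);B=onz(im,(311,191.25),98)
print(A,B,np.linalg.norm(A-B),(A+B)/2, 'yaw of +y axis',np.degrees(np.arctan2(A[1]-B[1],A[0]-B[0])))
T=tool();print(T.round(3))
im=ctrl.get_image('wrist');print(im['T_tool_cam'],im['fx'],im['k1'])
E
```

```text
[525.66356747 -16.27116537  98.        ] [552.7419983  -91.08891977  98.        ] 79.56719041504739 [539.20278288 -53.68004257  98.        ] yaw of +y axis 109.89646680680158
[[ 9.40000e-01  3.40000e-01 -1.00000e-03  2.20796e+02]
 [ 3.40000e-01 -9.40000e-01  1.00000e-03 -6.10865e+02]
 [-0.00000e+00 -1.00000e-03 -1.00000e+00  2.30605e+02]
 [ 0.00000e+00  0.00000e+00  0.00000e+00  1.00000e+00]]
[[-1.16825390e-03  9.62736621e-01  2.70438224e-01  6.77097302e+01]
 [ 9.99999219e-01  1.24495123e-03 -1.12066798e-04  6.12407723e-01]
 [-4.44573209e-04  2.70437882e-01 -9.62737324e-01 -1.42745258e+02]
 [ 0.00000000e+00  0.00000000e+00  0.00000000e+00  1.00000000e+00]] 331.9957572574947 -0.04076545019724247
```

```bash

python3 -m handwheel '[[[0,0,0],[0.0305,-0.026,0],0],[[0,0,0],[0.0305,-0.026,0],0],[[0,0,0],[0.0305,-0.026,0],0],[[0,0,0],[0.0305,-0.026,0],0],[[0,0,0],[0.0305,-0.026,0],0]]'
python3 -m handwheel '[[[0,0,0],[0.0305,-0.026,0],0],[[0,0,0],[0.0305,-0.026,0],0],[[0,0,0],[0.0305,-0.026,0],0],[[0,0,0],[0.0305,-0.026,0],0],[[0,0,0],[0.0305,-0.026,0],0]]'
python3 -m handwheel '[[[0,0,0],[0.0305,-0.026,0],0],[[0,0,0],[0.0305,-0.026,0],0],[[0,0,0],[0.0305,-0.026,0],0],[[0,0,0],[0.0305,-0.026,0],0],[[0,0,0],[0.0305,-0.026,0],0]]'
python3 -m handwheel '[[[0,0,-7],[0,0,0],0],[[0,0,-7],[0,0,0],0],[[0,0,-7],[0,0,0],0],[[0,0,-7],[0,0,0],0],[[0,0,-7],[0,0,0],0]]'
python3 -m handwheel '[[[0,0,-7],[0,0,0],0],[[0,0,-7],[0,0,0],0],[[0,0,-7],[0,0,0],0],[[0,0,-7],[0,0,0],0],[[0,0,-7],[0,0,0],0]]'
python3 -m handwheel '[[[0,0,-7],[0,0,0],0],[[0,0,-7],[0,0,0],0],[[0,0,-6],[0,0,0],0],[[0,0,0],[0,0,0],0],[[0,0,0],[0,0,0],0]]'
python3 - <<'E'
from h import *
s=ctrl.read_state(); print(s['qpos'],s['eef_pos'],np.degrees(s['tool_rot']),s['clock'])
np.save('pics/T1.npy',tool()); save('wrist','w1')
E
```

```text
clock: 0.62
eef_pos: [320.7, -435.4, 231.2]
tool_rot: [-3.141, -0.0, 0.346]
force: [1.1, 0.4, 0.4]
width: 85.2
gripper_force: 0.0
clock: 1.03
eef_pos: [420.0, -261.4, 231.4]
tool_rot: [3.141, -0.0, 0.346]
force: [0.3, -0.1, 0.7]
width: 85.4
gripper_force: 0.0
clock: 1.45
eef_pos: [519.3, -87.2, 231.4]
tool_rot: [3.141, -0.0, 0.347]
force: [0.7, -0.8, -0.2]
width: 85.4
gripper_force: 0.0
clock: 1.87
eef_pos: [518.6, -88.8, 231.2]
tool_rot: [-3.141, 0.0, 0.964]
force: [1.3, 0.4, -0.3]
width: 84.9
gripper_force: 0.0
clock: 2.28
eef_pos: [518.6, -89.1, 231.3]
tool_rot: [-3.141, 0.0, 1.574]
force: [-0.3, -0.3, -0.8]
width: 85.2
gripper_force: 0.0
clock: 2.7
eef_pos: [518.5, -89.2, 231.2]
tool_rot: [-3.141, -0.0, 1.914]
force: [0.2, -0.1, -0.6]
width: 85.1
gripper_force: 0.0
[ 0.4168602   0.47965198 -0.43543546  1.85301915  0.25834362  0.86485615
  0.1991089 ] [518.52730322 -89.22102798 231.18463642] [-1.79990464e+02 -1.81080234e-02  1.09681434e+02] 2.7
```

View pics/w1.png

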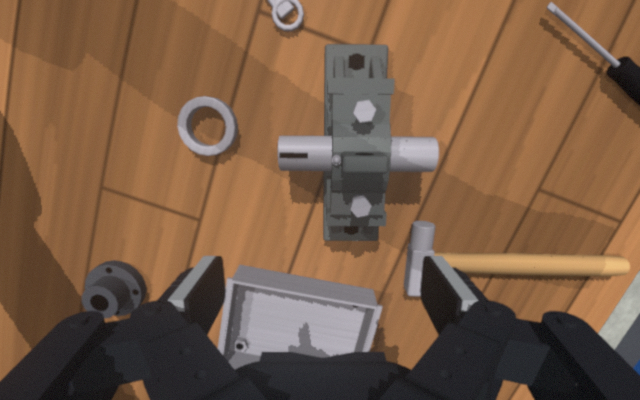

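The wrist view shows bolt_a's head at (365,111), bolt_b's at (361,207), and the lug top around (365,172). I'll cast rays to get their positions.

```bash
python3 - <<'E'
from h import *
im=load('w1');T=np.load('pics/T1.npy')
p=im['pixels']; hsv=cv2.cvtColor(p,cv2.COLOR_RGB2HSV)
def blob(c,r=13):
    x,y=c; g=p[y-r:y+r,x-r:x+r].min(2)>140
    ys,xs=np.nonzero(g); return xs.mean()+x-r,ys.mean()+y-r,len(xs)
a=blob((365,111));b=blob((361,207));print(a,b)
A=onz(im,a[:2],98,T);B=onz(im,b[:2],98,T)
print(A,B,np.linalg.norm(A-B),np.degrees(np.arctan2(A[1]-B[1],A[0]-B[0])),(A+B)/2)
# feet corners z=18, shaft
t=load('top0');print(proj(t,A),proj(t,B))
for n,uv in (('shaftL',(278,153)),('shaftR',(437,154))): print(n,onz(im,uv,50,T))
inv=np.linalg.inv(T)
for P in(A,B): print((inv@np.append(P,1))[:3].round(1))
for uv in ((240,268),(380,290)): print('tray rim',onz(im,uv,40,T))
E
```

```text
(np.float64(364.2105263157895), np.float64(110.54847645429363), 361) (np.float64(360.36708860759495), np.float64(206.95358649789029), 237)
[526.43522537 -14.27346305  98.        ] [552.84817981 -90.47443128  98.        ] 80.648817232854 109.11745670521225 [539.64170259 -52.37394717  98.        ]
[284.05014602 200.48767727] [310.78473546 191.21490874]
shaftL [467.46488459 -77.6984758   50.        ]
shaftR [614.01608043 -26.28127918  50.        ]
[ 67.9  32.7 133.2]
[-12.8  31.9 133.2]
tray rim [ 465.06096304 -214.6734483    40.        ]
tray rim [ 621.79923978 -187.82786944   40.        ]
```

```bash

python3 -m handwheel '[[[0,0,0],[0.034,0.0165,0],0],[[0,0,0],[0.034,0.016,0],0],[[0,0,0],[0,0,0.037],0],[[0,0,0],[0,0,0.037],0],[[0,0,0],[0,0,0.037],0]]'
python3 -m handwheel '[[[0,0,0],[0,0,0.025],0],[[0,0,0],[0,0,0.014],0],[[0,0,0],[0,0,0],0],[[0,0,0],[0,0,0],0.5],[[0,0,0],[0,0,0],0.8]]'
python3 -m handwheel '[[[0,0,0],[0,0,0],1],[[0,0,0],[0,0,0],1],[[0,0,0],[0,0,0],1],[[0,0,0],[0,0,0],1],[[0,0,0],[0,0,0],1]]'
python3 -m handwheel '[[[0,0,0],[0,0,0],1],[[0,0,0],[0,0,0],1],[[0,0,0],[0,0,0],1],[[0,0,0],[0,0,0],1],[[0,0,0],[0,0,0],1]]'
```

```text
clock: 3.17
eef_pos: [526.9, -13.2, 119.9]
tool_rot: [3.139, 0.001, 1.917]
force: [0.4, -0.5, -0.9]
width: 85.3
gripper_force: 0.0
clock: 3.58
eef_pos: [527.1, -13.8, 82.3]
tool_rot: [3.14, 0.001, 1.917]
force: [-0.1, -0.7, 0.2]
width: 63.7
gripper_force: 0.0
clock: 4.0
eef_pos: [526.8, -14.2, 82.3]
tool_rot: [3.14, 0.001, 1.917]
force: [-0.8, -0.6, 5.7]
width: 15.5
gripper_force: 58.4
clock: 4.42
eef_pos: [526.8, -14.2, 82.3]
tool_rot: [3.14, 0.001, 1.917]
force: [0.2, 0.2, 6.3]
width: 15.0
gripper_force: 58.4
```

```bash

python3 -m handwheel '[[[0,0,0],[0,0,-0.01],1],[[0,0,0],[0,0,-0.02],1],[[0,0,0],[0,0,-0.02],1],[[0,0,0],[0,0,-0.03],1],[[0,0,0],[0,0,-0.04],1]]'
python3 -m handwheel '[[[0,0,0],[-0.0373,-0.0064,0],1],[[0,0,0],[-0.0373,-0.0064,0],1],[[0,0,0],[-0.0373,-0.0064,0],1],[[0,0,0],[-0.0373,-0.0064,0],1],[[0,0,0],[-0.0373,-0.0064,0],1]]'
python3 -m handwheel '[[[0,0,0],[-0.0373,-0.0064,0],1],[[0,0,0],[-0.0373,-0.0064,0],1],[[0,0,0],[0,0,0],1],[[0,0,0],[0,0,0],1]]'
python3 - <<'E'
from h import *
s=ctrl.read_state(); print(s['eef_pos'],s['width'],s['clock'])
np.save('pics/T2.npy',tool()); save('wrist','w2')
E
```

```text
clock: 4.83
eef_pos: [524.1, -14.2, 201.4]
tool_rot: [-3.137, -0.002, 1.918]
force: [1.6, -0.6, -0.7]
width: 15.1
gripper_force: 58.8
clock: 5.25
eef_pos: [559.2, -202.2, 202.3]
tool_rot: [3.141, 0.0, 1.918]
force: [-0.3, 0.6, -0.5]
width: 15.4
gripper_force: 58.8
clock: 5.58
eef_pos: [571.7, -278.2, 201.3]
tool_rot: [-3.141, 0.001, 1.912]
force: [-0.6, 0.5, -0.8]
width: 15.4
gripper_force: 58.8
[ 571.72146215 -278.18829597  201.26881055] 15.393276244466064 5.5833
```

View pics/w2.png

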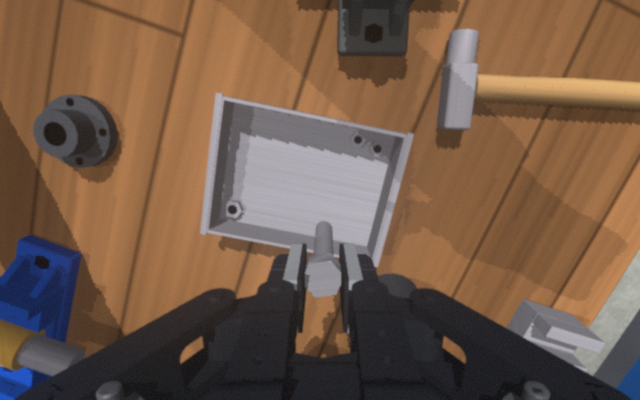

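Bolt_a is held upright in the fingers at about (322,255). The tray's rim corners are at about (218,95), (412,133) and (203,233).

```bash
python3 - <<'E'
from h import *
im=load('w2');T=np.load('pics/T2.npy')
c=[onz(im,uv,40,T) for uv in ((218,95),(412,133),(203,233))]
for q in c: print(q.round(0))
print(np.linalg.norm(c[0]-c[1]),np.linalg.norm(c[0]-c[2]),'centre',(c[1]+c[2])/2,'tool frame',(np.linalg.inv(T)@np.append((c[1]+c[2])/2,1))[:3])
E
```

```text
[ 457. -232.   40.]
[ 631. -206.   40.]
[ 476. -363.   40.]
175.548496981162 131.5667264161297 centre [ 553.39946557 -284.29938647   40.        ] tool frame [  0.4517467  -19.18985665 161.28302939]
```

```bash

python3 -m handwheel '[[[0,0,0],[0,0,0.04],1],[[0,0,0],[0,0,0.04],1],[[0,0,0],[0,0,0.035],1],[[0,0,0],[0,0,0.02],1],[[0,0,0],[0,0,0.006],1]]'
python3 -m handwheel '[[[0,0,0],[0,0,0],1],[[0,0,0],[0,0,0],0.7],[[0,0,0],[0,0,0],0.5],[[0,0,0],[0,0,0],0.3],[[0,0,0],[0,0,0],0]]'
python3 -m handwheel '[[[0,0,0],[0,0,0],0],[[0,0,0],[0,0,-0.03],0],[[0,0,0],[0,0,-0.04],0],[[0,0,0],[0,0,-0.04],0],[[0,0,0],[0,0,-0.04],0]]'
python3 - <<'E'
from h import *
T=tool();T2=np.load('pics/T2.npy')
print(T[:3,3], (np.linalg.inv(T)@np.array([552.8,-90.5,98,1]))[:3])
A=np.load('pics/T1.npy');
save('wrist','w3',(180,80,440,270),2.5)
E
```

```text
clock: 6.05
eef_pos: [570.2, -271.5, 56.9]
tool_rot: [-3.137, -0.006, 1.92]
force: [-0.8, -0.0, -0.1]
width: 15.0
gripper_force: 58.8
clock: 6.47
eef_pos: [573.7, -275.2, 62.1]
tool_rot: [3.14, 0.002, 1.918]
force: [-0.2, 0.6, 0.1]
width: 61.1
gripper_force: 0.0
clock: 6.88
eef_pos: [572.4, -274.7, 212.3]
tool_rot: [-3.142, -0.0, 1.918]
force: [0.3, -0.3, -0.2]
width: 85.3
gripper_force: 0.0
[ 572.38355052 -274.65324616  212.26744184] [179.80221946  44.19883599 114.32675348]
```

View pics/w3.png

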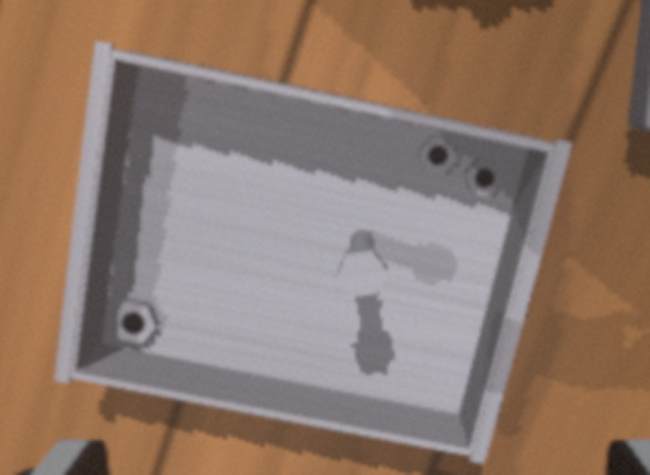

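Bolt_a has been released and stands upright on its tip in the tray, at crop (362,237–290). That is well inside the walls, with its mid about 35 mm up. Next is bolt_b.

```bash

python3 -m handwheel '[[[0,0,0],[0.036,0.0088,0],0],[[0,0,0],[0.036,0.0088,0],0],[[0,0,0],[0.036,0.0088,0],0],[[0,0,0],[0.036,0.0088,0],0],[[0,0,0],[0.036,0.0088,0],0]]'
python3 -m handwheel '[[[0,0,0],[0,0,0.035],0],[[0,0,0],[0,0,0.035],0],[[0,0,0],[0,0,0.03],0],[[0,0,0],[0,0,0.018],0],[[0,0,0],[0,0,0.01],0]]'
python3 -m handwheel '[[[0,0,0],[0,0,0],0],[[0,0,0],[0,0,0],0.5],[[0,0,0],[0,0,0],0.8],[[0,0,0],[0,0,0],1],[[0,0,0],[0,0,0],1]]'
python3 -m handwheel '[[[0,0,0],[0,0,0],1],[[0,0,0],[0,0,0],1],[[0,0,0],[0,0,0],1],[[0,0,0],[0,0,0],1],[[0,0,0],[0,0,0],1]]'
```

```text
clock: 7.35
eef_pos: [552.6, -89.2, 210.7]
tool_rot: [3.141, 0.001, 1.917]
force: [0.1, 0.2, -0.0]
width: 85.4
gripper_force: 0.0
clock: 7.77
eef_pos: [551.4, -90.4, 80.1]
tool_rot: [-3.138, -0.001, 1.918]
force: [-0.4, -0.2, -0.5]
width: 85.3
gripper_force: 0.0
clock: 8.18
eef_pos: [553.9, -90.8, 83.6]
tool_rot: [3.139, 0.001, 1.917]
force: [-0.7, 0.2, -0.3]
width: 38.8
gripper_force: 0.0
clock: 8.6
eef_pos: [553.5, -90.7, 83.2]
tool_rot: [3.14, 0.001, 1.918]
force: [0.0, -0.0, 5.2]
width: 15.1
gripper_force: 58.4
```

```bash

python3 -m handwheel '[[[0,0,0],[0,0,-0.01],1],[[0,0,0],[0,0,-0.02],1],[[0,0,0],[0,0,-0.02],1],[[0,0,0],[0,0,-0.03],1],[[0,0,0],[0,0,-0.04],1]]'
python3 -m handwheel '[[[0,0,0],[-0.035,-0.019,0],1],[[0,0,0],[-0.035,-0.019,0],1],[[0,0,0],[-0.035,-0.019,0],1],[[0,0,0],[-0.035,-0.019,0],1],[[0,0,0],[-0.035,-0.019,0],1]]'
python3 -m handwheel '[[[0,0,0],[0,0,0],1],[[0,0,0],[0,0,0.04],1],[[0,0,0],[0,0,0.04],1],[[0,0,0],[0,0,0.035],1],[[0,0,0],[0,0,0.018],1]]'
python3 -m handwheel '[[[0,0,0],[0,0,0.003],1],[[0,0,0],[0,0,0],1],[[0,0,0],[0,0,0],0.6],[[0,0,0],[0,0,0],0.5],[[0,0,0],[0,0,0],0.5]]'
python3 -m handwheel '[[[0,0,0],[0,0,-0.03],0.5],[[0,0,0],[0,0,-0.04],0.3],[[0,0,0],[0,0,-0.04],0],[[0,0,0],[0,0,-0.04],0],[[0,0,0],[0,0,0],0]]'
python3 - <<'E'
from h import *
T=tool()
print(T[:3,3], (np.linalg.inv(T)@np.array([539.6,-52.4,112,1]))[:3])
np.save('pics/T4.npy',T);save('wrist','w4')
E
```

```text
clock: 9.02
eef_pos: [550.8, -90.4, 202.0]
tool_rot: [-3.137, -0.003, 1.918]
force: [0.8, -1.2, -0.3]
width: 15.1
gripper_force: 58.8
clock: 9.43
eef_pos: [522.3, -289.2, 203.1]
tool_rot: [3.142, 0.0, 1.918]
force: [1.3, -0.2, -0.8]
width: 15.4
gripper_force: 58.9
clock: 9.85
eef_pos: [520.4, -286.4, 65.8]
tool_rot: [-3.138, -0.004, 1.917]
force: [-0.8, -0.1, -1.2]
width: 15.0
gripper_force: 58.8
clock: 10.27
eef_pos: [524.4, -288.0, 68.3]
tool_rot: [3.139, 0.003, 1.917]
force: [0.1, 0.1, 0.3]
width: 42.9
gripper_force: 0.0
clock: 10.68
eef_pos: [528.3, -289.0, 225.9]
tool_rot: [3.13, 0.012, 1.917]
force: [1.1, 1.2, 0.0]
width: 85.1
gripper_force: 0.0
[ 528.25025618 -289.03300357  225.9310307 ] [220.06318294  89.72322971 112.3664202 ]
```

View pics/w4.png

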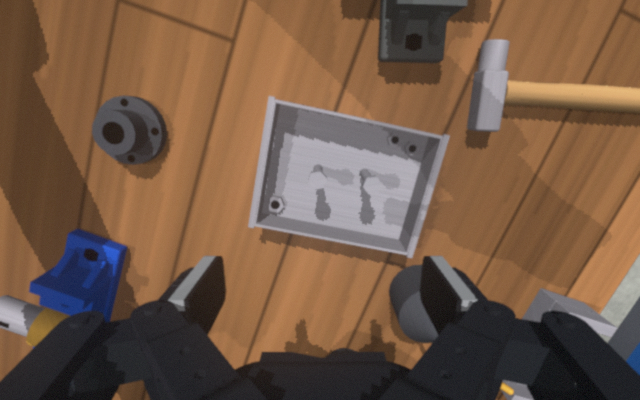

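Both bolts stand upright in the tray, at about (318,180) and (366,180) and clear of the walls. Next I'll move over the lug and turn back 90°.

```bash

python3 -m handwheel '[[[0,0,0],[0.0367,0.015,0],0],[[0,0,0],[0.0367,0.015,0],0],[[0,0,0],[0.0367,0.015,0],0],[[0,0,0],[0.0367,0.015,0],0],[[0,0,0],[0.0367,0.015,0],0]]'
python3 -m handwheel '[[[0,0,0],[0.0367,0.015,0],0],[[0,0,7],[0,0,0],0],[[0,0,7],[0,0,0],0],[[0,0,7],[0,0,0],0],[[0,0,7],[0,0,0],0]]'
python3 -m handwheel '[[[0,0,7],[0,0,0],0],[[0,0,7],[0,0,0],0],[[0,0,7],[0,0,0],0],[[0,0,7],[0,0,0],0],[[0,0,7],[0,0,0],0]]'
python3 -m handwheel '[[[0,0,7],[0,0,0],0],[[0,0,7],[0,0,0],0],[[0,0,7],[0,0,0],0],[[0,0,6],[0,0,0],0],[[0,0,0],[0,0,0],0]]'
python3 -m handwheel '[[[0,0,0],[0,0,0],0],[[0,0,0],[0,0,0],0]]'
python3 - <<'E'
from h import *
T=tool()
print(T[:3,3], (np.linalg.inv(T)@np.array([539.6,-52.4,112,1]))[:3],ctrl.read_state()['torque'])
np.save('pics/T5.npy',T);save('wrist','w5')
E
```

```text
clock: 11.15
eef_pos: [530.6, -87.8, 216.4]
tool_rot: [-3.142, 0.0, 1.917]
force: [0.8, 0.0, 0.3]
width: 85.5
gripper_force: 0.0
clock: 11.57
eef_pos: [532.5, -49.5, 216.3]
tool_rot: [-3.141, 0.0, 1.424]
force: [0.1, 0.0, -0.2]
width: 85.7
gripper_force: 0.0
clock: 11.98
eef_pos: [532.4, -49.8, 216.3]
tool_rot: [-3.142, 0.0, 0.812]
force: [0.6, -0.0, -0.7]
width: 85.3
gripper_force: 0.0
clock: 12.4
eef_pos: [532.5, -49.7, 216.3]
tool_rot: [3.141, 0.0, 0.344]
force: [-0.6, 0.0, -0.9]
width: 85.5
gripper_force: 0.0
clock: 12.57
eef_pos: [532.7, -49.7, 216.3]
tool_rot: [-3.142, 0.0, 0.35]
force: [0.4, 0.2, 0.6]
width: 85.2
gripper_force: 0.0
[532.68599806 -49.66519746 216.27789283] [  5.57342706   4.94559444 104.27674481] [ 0.01775227 -0.00379338 -0.02084762]
```

View pics/w5.png

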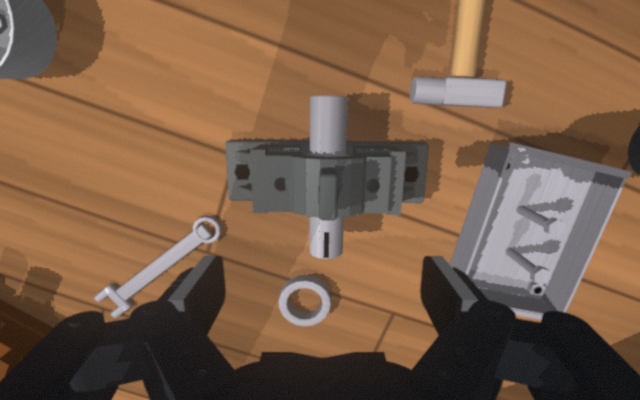

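The lug's top is at about (328,180), spanning columns 319–337 and roughly rows 168–195. The empty bolt holes are at (280,184) and (374,186), and both bolts are in the tray.

```bash
python3 - <<'E'
from h import *
im=load('w5');T=np.load('pics/T5.npy');inv=np.linalg.inv(T)
for n,uv,z in (('lug',(328,182),122),('lugL',(319.5,185),122),('lugR',(337.5,185),122),('hA',(280,184),76),('hB',(374,186),76),('footL',(228,171),18),('footR',(428,171),18),('lugmodel',proj(im,np.array([539.6,-52.4,122]),T),122)):
    P=onz(im,uv,z,T); print(n,np.round(uv,0),P.round(1),(inv@np.append(P,1))[:3].round(1))
E
```

```text
lug [328 182] [550.7 -48.1 122. ] [17.5  4.7 94.3]
lugL [320. 185.] [546.5 -43.  122. ] [15.2 -1.5 94.3]
lugR [338. 185.] [551.  -55.4 122. ] [15.2 11.6 94.3]
hA [280 184] [525.8 -13.4  76. ] [  6.  -36.4 140.3]
hB [374 186] [552.2 -91.1  76. ] [  4.1  45.7 140.3]
footL [228 171] [506.1  44.7  18. ] [  7.3 -97.8 198.3]
footR [428 171] [ 577.3 -151.3   18. ] [  7.1 110.7 198.3]
lugmodel [328. 198.] [539.6 -52.4 122. ] [ 5.6  4.9 94.3]
```

```bash

python3 -m handwheel '[[[0,0,0],[0.0055,0.005,0.03],0],[[0,0,0],[0,0,0.035],0],[[0,0,0],[0,0,0.03],0],[[0,0,0],[0,0,0.016],0],[[0,0,0],[0,0,0.009],0]]'
python3 -m handwheel '[[[0,0,0],[0,0,0],0],[[0,0,0],[0,0,0],0.4],[[0,0,0],[0,0,0],0.6],[[0,0,0],[0,0,0],0.7],[[0,0,0],[0,0,0],0.75]]'
python3 -m handwheel '[[[0,0,0],[0,0,0],0.8],[[0,0,0],[0,0,0],0.85],[[0,0,0],[0,0,0],1],[[0,0,0],[0,0,0],1],[[0,0,0],[0,0,0],1]]'
python3 -m handwheel '[[[0,0,0],[0,0,0],1],[[0,0,0],[0,0,0],1],[[0,0,0],[0,0,0],1],[[0,0,0],[0,0,0],1],[[0,0,0],[0,0,0],1]]'
python3 -c "
from h import *
s=ctrl.read_state();print(s['torque'],s['force'],s['eef_pos'])"
```

```text
clock: 13.03
eef_pos: [538.1, -52.5, 93.9]
tool_rot: [-3.14, 0.004, 0.348]
force: [0.5, 0.1, 0.3]
width: 84.9
gripper_force: 0.0
clock: 13.45
eef_pos: [540.6, -52.7, 97.5]
tool_rot: [3.141, -0.002, 0.347]
force: [0.2, 0.7, -0.1]
width: 39.1
gripper_force: 0.0
clock: 13.87
eef_pos: [539.9, -51.9, 97.2]
tool_rot: [-3.141, -0.001, 0.346]
force: [-1.0, 2.6, 6.4]
width: 13.0
gripper_force: 59.2
clock: 14.28
eef_pos: [539.9, -51.9, 97.2]
tool_rot: [-3.141, -0.001, 0.346]
force: [-2.2, 2.3, 5.9]
width: 13.0
gripper_force: 59.2
[ 0.41043099  0.31473224 -0.377814  ] [-2.20121897  2.31631029  5.8584351 ] [539.89064229 -51.89108509  97.17998977]
```

```bash

python3 -m handwheel '[[[0.6,0,0],[0,0.0004,-0.0006],1],[[0.6,0,0],[0,0.0004,-0.0006],1],[[0.6,0,0],[0,0.0004,-0.0006],1],[[0,0,0],[0,0,0],1]]'
python3 -c "
from h import *
s=ctrl.read_state();print(s['torque'],np.degrees(s['tool_rot']))"
python3 -m handwheel '[[[0.6,0,0],[0,0.0004,-0.0006],1],[[0.6,0,0],[0,0.0004,-0.0006],1],[[0.6,0,0],[0,0.0004,-0.0006],1],[[0,0,0],[0,0,0],1]]'
python3 -c "
from h import *
s=ctrl.read_state();print(s['torque'],np.degrees(s['tool_rot']))"
```

```text
clock: 14.62
eef_pos: [539.6, -51.8, 97.7]
tool_rot: [-3.107, 0.0, 0.348]
force: [-1.3, 6.8, -2.3]
width: 13.1
gripper_force: 61.7
[ 0.18406913 -0.32282932 -0.17004463] [-1.77993593e+02  2.14577406e-02  1.99432900e+01]
clock: 14.95
eef_pos: [539.9, -53.1, 99.1]
tool_rot: [-3.075, 0.001, 0.348]
force: [-0.6, 6.7, -4.0]
width: 12.8
gripper_force: 62.7
[-0.04937526 -0.38322599 -0.15418035] [-1.76187912e+02  3.90266857e-02  1.99638676e+01]
```

```bash

python3 -m handwheel '[[[0,0,0],[0,0,-0.0007],1],[[0,0,0],[0,0,-0.0007],1],[[0,0,0],[0,0,-0.0006],1],[[0,0,0],[0,0,0],1]]'
python3 -c "
from h import *
s=ctrl.read_state();print(s['torque'],np.degrees(s['tool_rot']))
save('scene','s1',(270,160,400,265),6)"
```

```text
clock: 15.28
eef_pos: [539.3, -53.6, 99.6]
tool_rot: [-3.076, 0.002, 0.35]
force: [1.0, 5.1, -18.6]
width: 12.8
gripper_force: 58.9
[-0.20920418 -0.95381291  0.08539865] [-1.76237030e+02  1.37787191e-01  2.00422977e+01]
```

View pics/s1.png

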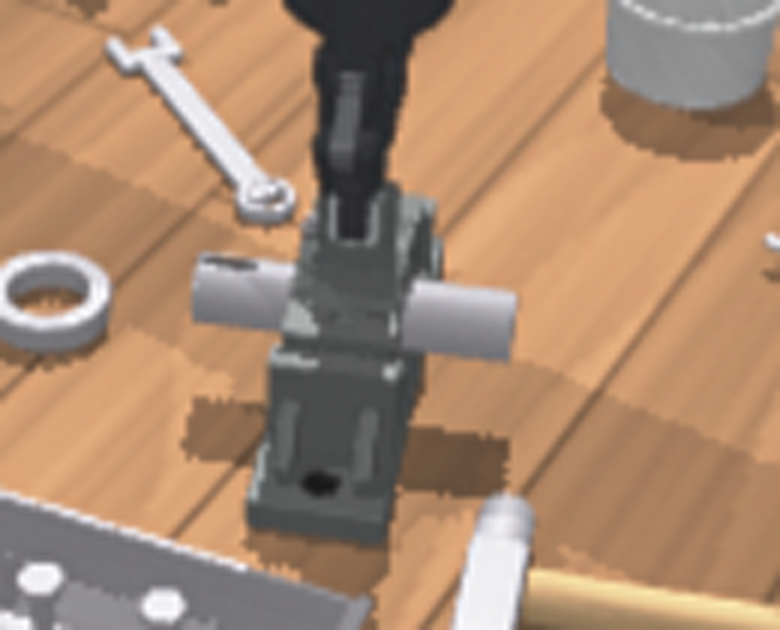

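The view shows the cap gripped by its lug and the base standing flat, with both bolts in the tray at lower left. The tilt is too small to see, but a pull of 18.6 N and a moment change of 1 N·m fit one end sliding. Now I'll swing back about grip_left.

```bash

python3 -m handwheel '[[[-0.6,0,0],[0,-0.0004,-0.0006],1],[[-0.6,0,0],[0,-0.0004,-0.0006],1],[[-0.6,0,0],[0,-0.0004,-0.0006],1],[[0,0,0],[0,0,0],1]]'
python3 -m handwheel '[[[-0.6,0,0],[0,-0.0004,-0.0006],1],[[-0.6,0,0],[0,-0.0004,-0.0006],1],[[-0.6,0,0],[0,-0.0004,-0.0006],1],[[0,0,0],[0,0,0],1]]'
python3 -c "
from h import *
s=ctrl.read_state();print(s['torque'],np.degrees(s['tool_rot']))"
```

```text
clock: 15.67
eef_pos: [536.5, -54.1, 99.8]
tool_rot: [-3.107, 0.008, 0.347]
force: [1.4, 0.4, -27.9]
width: 13.0
gripper_force: 59.3
clock: 16.0
eef_pos: [535.9, -53.1, 101.5]
tool_rot: [-3.139, 0.008, 0.347]
force: [2.0, -0.5, -29.8]
width: 12.7
gripper_force: 59.4
[ 0.10629517 -0.51105066 -0.09325171] [-179.83570331    0.48596577   19.89297741]
```

```bash

python3 -m handwheel '[[[-0.6,0,0],[0,-0.0004,-0.0003],1],[[-0.6,0,0],[0,-0.0004,-0.0003],1],[[-0.6,0,0],[0,-0.0004,-0.0004],1],[[0,0,0],[0,0,0],1]]'
python3 -m handwheel '[[[-0.6,0,0],[0,-0.0004,-0.0004],1],[[-0.6,0,0],[0,-0.0004,-0.0005],1],[[-0.6,0,0],[0,-0.0004,-0.0005],1],[[0,0,0],[0,0,0],1]]'
python3 -c "
from h import *
s=ctrl.read_state();print(s['torque'],np.degrees(s['tool_rot']))"
```

```text
clock: 16.33
eef_pos: [535.5, -52.1, 103.0]
tool_rot: [3.113, 0.009, 0.347]
force: [1.7, -1.7, -27.9]
width: 12.8
gripper_force: 59.6
clock: 16.67
eef_pos: [535.3, -50.1, 105.2]
tool_rot: [3.082, 0.008, 0.347]
force: [-1.6, 0.6, -28.4]
width: 12.6
gripper_force: 59.8
[1.26173108 0.52908343 0.04514287] [176.56239901   0.44522248  19.90406707]
```

```bash

python3 -m handwheel '[[[0.6,0,0],[0,0.0004,-0.0003],1],[[0.6,0,0],[0,0.0004,-0.0004],1],[[0.6,0,0],[0,0.0004,-0.0004],1],[[0,0,0],[0,0,0],1]]'
python3 -m handwheel '[[[0.6,0,0],[0,0.0004,-0.0004],1],[[0.6,0,0],[0,0.0004,-0.0005],1],[[0.6,0,0],[0,0.0004,-0.0005],1],[[0,0,0],[0,0,0],1]]'
python3 -c "
from h import *
s=ctrl.read_state();print(s['torque'],np.degrees(s['tool_rot']))"
```

```text
clock: 17.0
eef_pos: [535.6, -52.1, 105.9]
tool_rot: [3.114, 0.008, 0.347]
force: [0.9, -0.8, -35.0]
width: 12.8
gripper_force: 58.6
clock: 17.33
eef_pos: [536.2, -53.6, 107.2]
tool_rot: [-3.138, 0.008, 0.346]
force: [0.5, -0.9, -35.1]
width: 12.9
gripper_force: 58.8
[-0.40286631 -0.25719852  0.01329943] [-179.82079788    0.44647662   19.85114568]
```

```bash

python3 -m handwheel '[[[0.6,0,0],[0,0.0004,0.0005],1],[[0.6,0,0],[0,0.0004,0],1],[[0.6,0,0],[0,0.0004,0],1],[[0,0,0],[0,0,0],1]]'
python3 -m handwheel '[[[0.6,0,0],[0,0.0004,-0.0004],1],[[0.6,0,0],[0,0.0004,-0.0004],1],[[0.6,0,0],[0,0.0004,-0.0004],1],[[0,0,0],[0,0,0],1]]'
python3 -c "
from h import *
s=ctrl.read_state();print(s['torque'],np.degrees(s['tool_rot']))"
```

```text
clock: 17.67
eef_pos: [536.7, -54.0, 107.1]
tool_rot: [-3.107, 0.007, 0.347]
force: [-0.1, 1.2, -33.1]
width: 12.9
gripper_force: 59.4
clock: 18.0
eef_pos: [537.4, -55.6, 108.8]
tool_rot: [-3.076, 0.007, 0.347]
force: [-1.2, 2.9, -26.9]
width: 12.8
gripper_force: 60.2
[-0.56317391  0.06729294 -0.07611675] [-176.23453234    0.37439331   19.88170594]
```

```bash

python3 -m handwheel '[[[-0.6,0,0],[0,-0.0004,-0.0003],1],[[-0.6,0,0],[0,-0.0004,-0.0003],1],[[-0.6,0,0],[0,-0.0004,-0.0003],1],[[0,0,0],[0,0,0],1]]'
python3 -m handwheel '[[[-0.6,0,0],[0,-0.0004,-0.0003],1],[[-0.6,0,0],[0,-0.0004,-0.0003],1],[[-0.6,0,0],[0,-0.0004,-0.0003],1],[[0,0,0],[0,0,0],1]]'
python3 -c "
from h import *
s=ctrl.read_state();print(s['torque'],np.degrees(s['tool_rot']))"
```

```text
clock: 18.33
eef_pos: [536.4, -54.2, 108.8]
tool_rot: [-3.108, 0.008, 0.348]
force: [0.2, 1.3, -35.0]
width: 12.6
gripper_force: 59.0
clock: 18.67
eef_pos: [535.9, -52.7, 109.7]
tool_rot: [-3.139, 0.008, 0.348]
force: [-0.1, 1.7, -35.1]
width: 12.7
gripper_force: 59.0
[ 0.36354491 -0.01327202 -0.01972388] [-179.85683572    0.46567638   19.95317487]
```

```bash

python3 -m handwheel '[[[-0.6,0,0],[0,-0.0004,0.0005],1],[[-0.6,0,0],[0,-0.0004,0.0004],1],[[-0.6,0,0],[0,-0.0004,0],1],[[0,0,0],[0,0,0],1]]'
python3 -m handwheel '[[[-0.6,0,0],[0,-0.0004,0],1],[[-0.6,0,0],[0,-0.0004,-0.0002],1],[[-0.6,0,0],[0,-0.0004,-0.0002],1],[[0,0,0],[0,0,0],1]]'
python3 -c "
from h import *
s=ctrl.read_state();print(s['torque'],np.degrees(s['tool_rot']))"
```

```text
clock: 19.0
eef_pos: [535.9, -52.1, 109.2]
tool_rot: [3.112, 0.008, 0.348]
force: [0.6, 0.6, -33.3]
width: 13.0
gripper_force: 59.3
clock: 19.33
eef_pos: [535.8, -51.2, 110.2]
tool_rot: [3.08, 0.007, 0.347]
force: [-0.4, -2.4, -28.6]
width: 12.7
gripper_force: 60.1
[0.35079776 0.38511912 0.10054097] [176.46368227   0.4040849   19.90850619]
```

```bash

python3 -m handwheel '[[[0.7,0,0],[0,0.0004,0],1],[[0.7,0,0],[0,0.0004,0],1],[[0.7,0,0],[0,0.0004,0],1],[[0.7,0,0],[0,0.0004,0],1],[[0,0,0],[0,0,0],1]]'
python3 -m handwheel '[[[0.7,0,0],[0,0.0004,0],1],[[0.7,0,0],[0,0.0004,0],1],[[0.7,0,0],[0,0.0004,0],1],[[0,0,0],[0,0,0],1]]'
python3 -m handwheel '[[[0.7,0,0],[0,0.0004,-0.0002],1],[[0.7,0,0],[0,0.0004,-0.0004],1],[[0.7,0,0],[0,0.0004,-0.0005],1],[[0.7,0,0],[0,0.0004,-0.0005],1],[[0,0,0],[0,0,0],1]]'
python3 -c "
from h import *
s=ctrl.read_state();print(s['torque'],np.degrees(s['tool_rot']))"
```

```text
clock: 19.75
eef_pos: [535.9, -52.4, 109.5]
tool_rot: [3.131, 0.008, 0.347]
force: [0.9, -0.5, -36.1]
width: 13.0
gripper_force: 59.0
clock: 20.08
eef_pos: [536.8, -53.2, 110.7]
tool_rot: [-3.115, 0.006, 0.347]
force: [-3.0, 2.2, -26.9]
width: 13.0
gripper_force: 60.3
clock: 20.5
eef_pos: [540.4, -54.0, 115.2]
tool_rot: [-3.067, -0.0, 0.346]
force: [-5.0, 4.5, -7.2]
width: 12.6
gripper_force: 63.5
[ 1.00819531  1.07400268 -0.0558335 ] [-1.75748021e+02 -1.53091035e-02  1.98134387e+01]
```

```bash

python3 -m handwheel '[[[-0.7,0,0],[0,-0.0003,-0.0004],1],[[-0.7,0,0],[0,-0.0003,-0.0004],1],[[-0.7,0,0],[0,-0.0003,-0.0004],1],[[0,0,0],[0,0,0],1]]'
python3 -m handwheel '[[[-0.7,0,0],[0,-0.0003,-0.0004],1],[[-0.7,0,0],[0,-0.0003,-0.0004],1],[[-0.7,0,0],[0,-0.0003,-0.0004],1],[[0,0,0],[0,0,0],1]]'
python3 -c "
from h import *
s=ctrl.read_state();print(s['torque'],np.degrees(s['tool_rot']))"
```

```text
clock: 20.83
eef_pos: [543.3, -53.7, 117.5]
tool_rot: [-3.11, -0.006, 0.348]
force: [0.4, 0.4, -5.9]
width: 12.6
gripper_force: 63.6
clock: 21.17
eef_pos: [540.5, -52.7, 117.1]
tool_rot: [3.139, -0.001, 0.348]
force: [-0.3, 1.0, -6.3]
width: 13.1
gripper_force: 63.6
[0.02342656 0.01250583 0.03170837] [ 1.79834765e+02 -7.22678927e-02  1.99244770e+01]
```

The vertical force now equals the cap's weight, so the cap is free. I'll raise it gently.

```bash

python3 -m handwheel '[[[0,0,0],[0,0,-0.003],1],[[0,0,0],[0,0,-0.005],1],[[0,0,0],[0,0,-0.006],1],[[0,0,0],[0,0,-0.005],1],[[0,0,0],[0,0,-0.003],1]]'
python3 -m handwheel '[[[0,0,0],[0,0,0],1],[[0,0,0],[0,0,0],1],[[0,0,0],[0,0,0],1],[[0,0,0],[0,0,0],1],[[0,0,0],[0,0,0],1]]'
python3 - <<'E'
from h import *
s=ctrl.read_state();print(s['torque'],np.degrees(s['tool_rot']))
a=save('scene','s2')['pixels'][150:290,225:390]; b=save('top','t2')['pixels'][150:240,250:410]
a=cv2.resize(a,None,fx=3,fy=3);b=cv2.resize(b,(300,169)); out=np.zeros((420,800,3),np.uint8);out[:420,:495]=a;out[:169,500:]=b
cv2.imwrite('pics/fin.png',out[...,::-1])
E
```

```text
clock: 21.58
eef_pos: [540.5, -53.4, 139.5]
tool_rot: [3.139, -0.001, 0.346]
force: [1.0, 0.0, -4.8]
width: 13.1
gripper_force: 63.6
clock: 22.0
eef_pos: [539.7, -53.2, 138.2]
tool_rot: [3.14, 0.001, 0.347]
force: [0.7, 0.4, -5.6]
width: 12.8
gripper_force: 63.7
[-0.00193116  0.00418821  0.00949496] [1.79914747e+02 3.06092339e-02 1.98680953e+01]
```

View pics/fin.png

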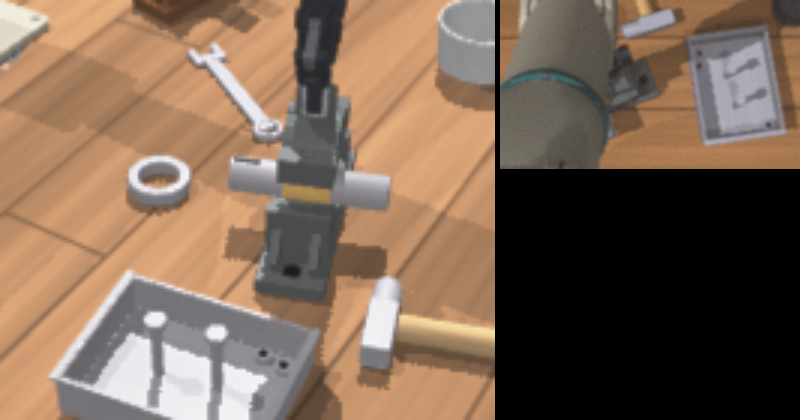

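The cap hangs level above the base with the brass bearing visible at (305,190), the base stands flat, and both bolts are in the tray. The pull equals the cap's weight and the moment is about zero, so I'm handing in.

```bash
python3 -c "
from cell import ctrl
print(ctrl.finish_job())"
```

```text
the job is handed in; nothing more can be done
None
```

I handed the job in at about 22 s: both bolts stand upright and released in the rectangular tray, and the cap rocked free and is held level and still about 2 cm above the base, which stands flat on the bench. `finish_job()` gave no verdict, the pull sat at about 35 N (near the 36 N lift limit) for parts of the rocking, and cap height and tilt come from the arm's readings and the last picture.

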